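# Latch the fitters' tool case and raise its carry handle

### The arm

A 6-joint arm with a two-finger parallel gripper is mounted at the origin on the work surface. World frame = base frame: x ahead of the robot, y to its left, z up, the work surface at z = 0. Lengths are in m, angles in rad, forces in N, time in s.
With the tool pointing down it reaches from about 0.425 to 1.125 m from the base axis. Payload 14.9 kg.
Tool frame: the origin (TCP) lies midway between the tips of the shut fingers; the grasp point (between the pads) lies 19 mm behind it; x points along the fingers, y is the direction in which the jaws open and shut, and the axes are right-handed (so a half turn about x gives the same grasp; the last joint's range is limited). The gripper opens to 91 mm and grips with 3 to 60 N. Pads are 32 mm wide; open, the fingers measure 118 mm over their backs; the gripper's body (76 mm by 178 mm) begins 60 mm behind the grasp point.
Start: joints at [-1.23, 0.379, 1.734, -0, 1.028, -0.033], TCP at [0.256, -0.652, 0.214] pointing down, gripper open.
Joint ranges: [-2.77, 2.77], [-0.74, 2.19], [0, 2.66], [-1.06, 4.2], [0.31, 2.87], [-3.08, 3.08]. Speed limits (rad/s): [1.89, 1.89, 2.39, 3.14, 3.14, 3.14].

### API

Orientations are given as a rotation vector (axis times angle).
In Python, from rig import sensors, imaging, ctrl gives the robot as it stands.
- The arm moves only by the tool carry_out, never from a script. Its arguments are lists of equal length, an entry for each row: "dp": the shift along the tool's x, y, z in m, a list of three; "rotation": the turn, a rotation vector about the tool's x, y, z in rad, a list of three; "hand": the opening, from -1 (shut) to 1 (fully open). In form: {"dp": [[dx, dy, dz], ...], "rotation": [[ax, ay, az], ...], "hand": [hand, ...]}. A call has 1 to 12 rows; each row shifts and turns the commanded pose from where the row before left it, along the tool's axes as they then stand; what a row does not reach is not made up. A row lasts 1/8 s, in which the tool goes at most 62.5 mm and 10.7 degrees, less where a joint would pass 70% of its speed; a pose out of reach is approached as far as the arm can. A call with a gripper value outside its range is refused whole. The fingers move at their own pace and stop on an object; "squeeze" is the grip in N (left out, the last holds). Time passes only in rows, so rows that do not move let the fingers close. It gives the time, the measured TCP pose, the force and the opening at its end, in the units of the state.
- sensors.read_state(): the state, without advancing time (a new reading comes with each control period).
- imaging.get_image(name): name is "side" or "top"; returns a dict with "pixels" (400x640x3 uint8, blue, green, red), "camera_matrix" (3x3 intrinsics, pixels), "rvec" (rotation vector, rad) and "tvec" (3), from world to camera coordinates, as OpenCV has them. Camera axes: x right, y down, z forward; pixel columns grow to the right and rows downward; lengths in m; the calibration is good to about 2 mm. A picture is of the moment at which its call begins. There is no depth.
- ctrl.job_done(): hands the job in, once; it reports no verdict.
The state is a dict: "time_s": time; "qpos": joint angles; "qvel": joint speeds; "joint_efforts": joint torques, N m; "eef_pos": TCP position; "eef_rot": TCP orientation; "ft_force": force on the tool from outside, world axes, zero at the start; "wrist_torque": the same for the moment, N m; "grip_width": finger opening in m.
Only numpy, scipy, OpenCV 4.12 (cv2) and the standard library are available. Lean on these libraries where they do the work, as an engineer would, in place of code of your own. Each camera call takes 0.05 s, during which the arm holds its last target. There are 200 camera calls.

### The job

The fitters' case on the cutting mat is packed but its lid still stands ajar. Hook the draw latch's claw well down over the keeper on the lid, swing the lever back over centre until it lies flat with the claw still fully hooked and the lid drawn in, then swing the carry handle up until it seats upright, ready to be picked up. Leave the tools and rolls around the case where they are.

Things in the scene. Friction and masses are not known exactly. Their poses are not given: they have to be found in the camera images.
- case: Fitters' tool case, charcoal with aluminium edges, heavy, does not shift. Stands on its hinge edge: 130 mm deep (x), 300 wide (y), flat top face 190 mm above the bench. Origin: centre of its underside; z up. Deep shell at x -65 to +25 mm, lid shell at x +27 to +65. On the top: one steel draw latch in the middle (lever on the deep shell, keeper on the lid) and a folded carry handle; else clear.
- lever_pivot (a point): Pivot pin of the latch lever, axis along the case's y, fixed at case x = +5, y = 0, 14 mm above the top face. The lever turns about it from flat along -x (shut), through upright, to leaning over the lid (+x).
- lever (a joint): Latch lever, rad. 0 = shut, flat along case -x; pi/2 = upright; end stop 2.40, leaning to +x over the lid. Stays where left (friction 0.03 N m). Tipping it to the lid pushes the claw out, laying it back draws the claw in. With the claw hooked this takes up to 0.35 N m (6 to 8 N at its end); below about 0.5 rad it goes over centre and pulls itself shut.
- lever_tip (a point): Middle of the lever's free end, upper side, 56 mm from the pivot. The lever is a steel channel 18 mm wide (22 at the end tab), 3 mm thick; shut, its upper side lies 5 mm above the pivot's height, the tab 8 mm above.
- claw_pin (a point): Pin that carries the claw, on the lever, 14 mm from the lever pivot (shut: 13.3 mm to -x and 4.4 mm below it). The pin is stiff (0.028 N m): the claw stays as put and turns along with the lever while it does not bear on the keeper, so laying the lever back with the claw slack lifts the claw off again.
- claw (a joint): Turn of the claw on its pin, rad, -0.25 to 2.56; 0 as latched, growing raises the nose. Slope of the claw above level towards the lid = claw minus lever. It reaches past the keeper only with the lever at 2.1 or more; pressed down then, it rests at claw minus lever about -0.4, nose 1 to 2 mm over the lid, with 6 to 8 mm of slack to the keeper.
- claw_nose (a point): Lower inner edge of the claw's turned-down nose, middle. Claw: 26 mm wide, two straps astride the lever, closed bridge from 33 mm out, 56 mm from pin to outer end; the bridge's upper face is 15 mm above this point, the outer end 6 mm beyond it. Pushing the outer end back (6 to 14 N) slides the claw up to the keeper and carries the lever to 1.6 to 1.7 rad, where it bears.
- keeper_top (a point): Upper outer edge of the keeper: a steel lip on the lid's top, 22 mm wide, 16 mm high, 3.5 mm thick, leaning away from the latch; 34 mm in x from the lever pivot with the lid at 0, 41 ajar. Axes: x away from the latch, z up. Hooked: the nose is on its +x side and below this point; latched, about 12 mm below and 1 mm short of it in x.
- lid (a joint): Lid shell, hinged along its lower edge, rad. 0.032 = ajar, 6 mm gap at the top, held open by the packed foam (about 24 N at the top edge); 0 = rims touching; latched it settles at about 0.011 (2 mm of foam seal).
- handle (a joint): Carry handle, rad. 0 = folded flat along case -x; pi/2 = upright, its end stop. Falls back by its weight (0.13 N m) until seated: from about 1.1 a spring catch resists (about 5 N at the grip), peak near 1.37, beyond it the catch draws the handle into its upright seat and holds it there.
- handle_pivot (a point): Middle of the handle's pivot axis (along the case's y), fixed at case x = 0, 18 mm above the top face. Brackets and 5 mm thick arms stand at 66 to 84 mm either side.
- handle_grip (a point): Middle of the handle's round rubber grip: 16 mm thick, 160 mm long along the case's y, 75 mm from the pivot axis. Folded, it lies 18 mm above the top face's level and 10 mm outside the case's edge (case x = -75). Can be pinched across anywhere within 55 mm of its middle.
- film_tape: Roll of clear film tape, 96 mm wide, 50 mm high, lying by the case; leave it.
- masking_tape: Roll of masking tape, 110 mm wide, 24 mm high; leave it.
- squeegee: White application squeegee, 85 x 104 x 12 mm; leave it.
- cutter: Grey snap-off cutter, 170 x 20 x 14 mm; leave it.
- tape_measure: Black tape measure, 80 x 36 x 66 mm; leave it.
- screw_carton: Small cardboard carton, 95 x 65 x 45 mm; leave it.
- steel_rule: Steel rule, 30 x 400 x 4 mm, on the mat beyond the case; leave it.

How it is judged:
On the way, in this order (a step that is already met when the one before it is completed fails the run):
1. the claw's nose has dropped behind the keeper (z of claw_nose in the frame of keeper_top below -0.004 m and x of claw_nose in the frame of keeper_top between -0.006 and 0.012 m), for 0.2 s.
2. the lever lies shut over centre with the claw still hooked and the lid drawn in (value of joint lever below 0.1 rad and value of joint lid below 0.017 rad and z of claw_nose in the frame of keeper_top below -0.005 m and x of claw_nose in the frame of keeper_top between -0.006 and 0.006 m), for 0.3 s.
3. the carry handle is seated upright (value of joint handle above 1.5 rad), for 0.2 s.
At the end, for the whole second after the job is handed in: The lever lies flat (within 0.10 rad of shut), the claw's nose is behind the keeper at least 5 mm below its top, the lid is drawn in to under 0.017 rad (about 3 mm of gap), the carry handle stands in its upright seat (above 1.50 rad), and all of it is at rest (all of step 2 and value of joint handle above 1.5 rad and velocity of joint handle between -0.1 and 0.1 rad/s and velocity of joint lever between -0.1 and 0.1 rad/s); the robot touches nothing.
It fails at once if one of the tools, rolls or boxes around the case was shifted by more than 30 mm (distance of any of film_tape, masking_tape, squeegee, cutter, tape_measure, screw_carton, steel_rule from where it was at the start of the episode above 0.03 m).
It also fails if it takes over 61 s, if anything falls off the work surface, if the arm or the gripper's body presses on something with over 40 N, if the wrist force passes 120 N, or if a joint passes its speed limit or range.

## Working session

There is one attempt and no reset: what is moved stays moved. The work goes in short steps, Python scripts to look and compute and a tool call to move; the robot and the scene stay as the last step left them, time stands still between calls to the robot, and variables do not carry over. Pictures are saved under pics/ and viewed, about 8 in all and at most 12, crops included, and the job is handed in when it is done.

Besides the shell and the picture viewer there is one more tool, called after "Emit:" as a command line: name --argument value ..., lists and objects as JSON in quotes. carry_out: Moves the arm, as the interface text tells. Its arguments: {"type":"object","properties":{"dp":{"type":"array"},"rotation":{"type":"array"},"hand":{"type":"array"},"squeeze":{"type":"number"}},"required":["dp","rotation","hand"]}

```bash
mkdir -p pics; cat > h.py <<'E'
import numpy as np, cv2
from scipy.spatial.transform import Rotation as R
from rig import sensors, imaging, ctrl
def cam(n):
    d=imaging.get_image(n); d={k:np.asarray(v) for k,v in d.items()}
    d['R']=cv2.Rodrigues(d['rvec'].astype(float))[0]; return d
def ray(d,u,v):
    K=d['camera_matrix']; r=d['R'].T@np.linalg.inv(K)@np.array([u,v,1.]); c=-d['R'].T@d['tvec'].ravel(); return c,r/np.linalg.norm(r)
def onz(d,u,v,z):
    c,r=ray(d,u,v); return c+r*(z-c[2])/r[2]
def proj(d,p):
    return cv2.projectPoints(np.atleast_2d(np.array(p,float)),d['rvec'].astype(float),d['tvec'].astype(float),d['camera_matrix'].astype(float),None)[0][:,0]
E
python3 - <<'E'
from h import *
for n in('side','top'):
    d=cam(n); cv2.imwrite(f'pics/{n}0.png',d['pixels']); c,_=ray(d,0,0); print(n,c,d['R'][2],d['camera_matrix'][0,0])
s=sensors.read_state(); print(s)
E
```

```text
side [ 0.5311755  -0.64700097  0.63055298] [ 0.03501395  0.80561668 -0.59140154] 373.82807581201746
top [0.42736381 0.02659533 1.2243594 ] [ 0.15117341  0.02820892 -0.98810468] 399.7559975600212
{'time_s': 0.1, 'qpos': array([-1.23028366e+00,  3.79379072e-01,  1.73470228e+00,  2.59552359e-06,
        1.02848328e+00, -3.33517554e-02]), 'qvel': array([ 1.80906178e-04, -6.64081926e-04, -5.18274567e-04, -2.60436530e-04,
       -7.00592668e-05,  1.11449133e-03]), 'joint_efforts': array([ 4.20819015e-04, -7.65042615e+01, -4.35291767e+01,  6.52590953e-02,
        3.98177700e-02, -2.61738467e-05]), 'eef_pos': array([ 0.25549818, -0.65133859,  0.21334775]), 'eef_rot': array([ 2.01733593,  0.38257333, -2.01763672]), 'ft_force': array([ 0.25098624, -0.65185938, -0.67907674]), 'wrist_torque': array([ 0.00427275,  0.01712452, -0.00124978]), 'grip_width': 0.091217333707615}
```

View pics/side0.png

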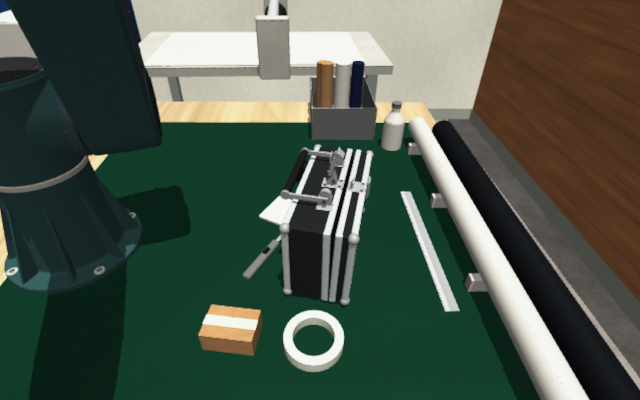

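View pics/top0.png

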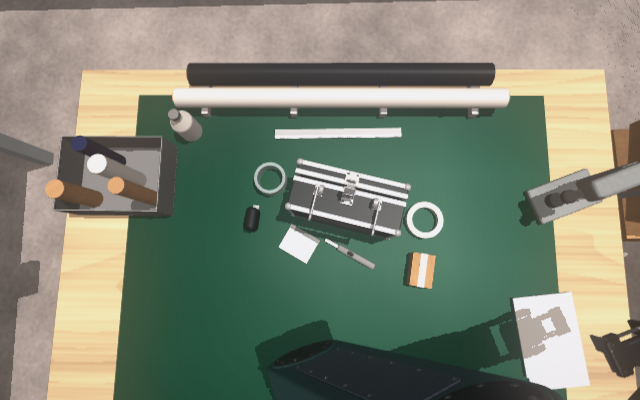

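The side view shows the case at about (325,220), latch at about (335,175). The top view shows the case centred at about (348,197), lid up (+x), and latch at about (350,187). Next I'll enlarge both.

```bash
python3 - <<'E'
import cv2,numpy as np
a=cv2.imread('pics/side0.png')[135:245,260:400]; b=cv2.imread('pics/top0.png')[150:245,275:425]
a=cv2.resize(a,None,fx=2.85*1,fy=2.85,interpolation=3);b=cv2.resize(b,None,fx=5.3,fy=5.3,interpolation=3)
a=cv2.imread('pics/side0.png')[140:220,270:390]
cv2.imwrite('pics/a.png',cv2.resize(a,None,fx=6.6,fy=6.6,interpolation=3));cv2.imwrite('pics/b.png',b)
E
```

```text
(no output)
```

View pics/a.png

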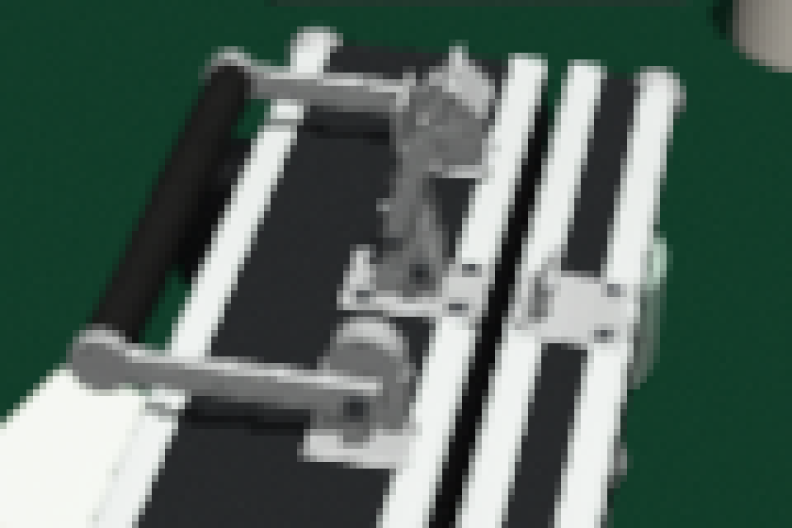

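View pics/b.png

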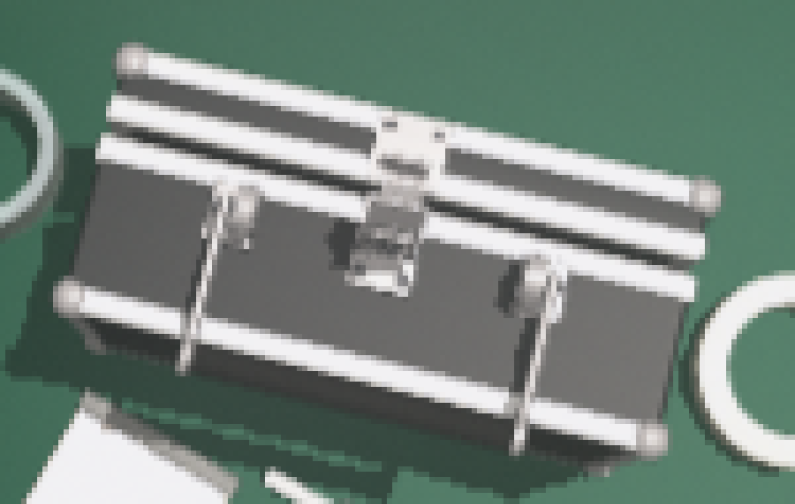

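```bash
cat >> h.py <<'E'
def tri(d1,p1,d2,p2):
    c1,r1=ray(d1,*p1);c2,r2=ray(d2,*p2)
    A=np.array([r1,-r2]).T; t=np.linalg.lstsq(A,c2-c1,rcond=None)[0]
    a=c1+t[0]*r1;b=c2+t[1]*r2; return (a+b)/2,np.linalg.norm(a-b)
E
python3 - <<'E'
from h import *
T=cam('top');S=cam('side')
f=lambda x,y:(275+x/5.3,150+y/5.3)
g=lambda x,y:(270+x/6.6,140+y/6.6)
c={k:onz(T,*f(*v),0.19)[:2] for k,v in dict(LL=(133,60),LR=(705,193),DL=(68,297),DR=(652,438)).items()}
print(c); n=np.linalg.norm
print(n(c['LL']-c['LR']),n(c['DL']-c['DR']),n(c['LL']-c['DL']),n(c['LR']-c['DR']))
yv=(c['LL']-c['LR'])+(c['DL']-c['DR']); yaw=np.arctan2(-yv[0],yv[1]); print('yaw',yaw)
mid=sum(c.values())/4
X=np.array([np.cos(yaw),np.sin(yaw)]);Y=np.array([-X[1],X[0]])
O=mid-X*0.003; print('O',O, [((v-O)@X,(v-O)@Y) for v in c.values()])
# side: deep & lid corner
for nm,p in dict(lidballfar=(665,85),deepballfar=(315,40)).items():
    w=onz(S,*g(*p),0.19)[:2]-O; print(nm,w@X,w@Y)
# latch in case-plane y=0 from the side view, and predictions
def cp(d,u,v,y=0):
    cc,r=ray(d,u,v); N=np.array([*Y,0]); P0=np.array([*(O+Y*y),0]); t=N@(P0-cc)/(N@r); q=cc+t*r
    return (q[:2]-O)@X, q[2]-.19
for nm,p in dict(pivot=(420,275),top1=(460,50),top2=(430,90),r1=(485,165),r2=(490,95),strapmid=(410,180),keep=(545,280)).items(): print(nm,cp(S,*g(*p)))
P=lambda x,y,z:[*(O+X*x+Y*y),.19+z]
for nm,q in dict(piv=P(.005,0,.014),keeptop=P(.046,0,.016),grip=P(-.075,0,.018),tip90=P(.005,0,.07)).items(): print(nm,proj(T,q),proj(S,q))
np.savez('case.npz',O=O,yaw=yaw)
E
```

```text
{'LL': array([0.67865129, 0.10379221]), 'LR': array([ 0.61299052, -0.17983535]), 'DL': array([0.558641  , 0.13366706]), 'DR': array([ 0.49221281, -0.1516338 ])}
0.29112871445428806 0.2929322169110831 0.12367285788419044 0.1240265350893906
yaw -0.22812980155392953
O [ 0.58270163 -0.022824  ] [(np.float64(0.0648286647571819), np.float64(0.14503532682617162)), (np.float64(0.06501321833274135), np.float64(-0.14609332913160952)), (np.float64(-0.05882866475718206), np.float64(0.14699508054008045)), (np.float64(-0.05901321833274153), np.float64(-0.14593707823464264))]
lidballfar 0.06855041646858726 0.14483977553384852
deepballfar -0.058090772026429316 0.14836184542955283
pivot (np.float64(0.004943401289786953), np.float64(0.006938624926243753))
top1 (np.float64(0.01334971992264294), np.float64(0.08725394847161677))
top2 (np.float64(0.005206602278327392), np.float64(0.07284389711018197))
r1 (np.float64(0.02277086748016932), np.float64(0.04944661365226688))
r2 (np.float64(0.02288016895173496), np.float64(0.0735078061090021))
strapmid (np.float64(0.0005026214110772993), np.float64(0.04099564820078744))
keep (np.float64(0.04342315186706146), np.float64(0.010985662779608996))
piv [[348.50657605 194.73891084]] [[333.80507124 178.80348539]]
keeptop [[352.13772056 179.40493256]] [[354.03007984 180.53428783]]
grip [[341.44321815 224.73795145]] [[295.36123535 172.31422713]]
tip90 [[349.64631308 191.18862094]] [[334.98314987 154.89671179]]
```

The case pose fits: 291 x 124 between the corner balls, about 6 mm inset, and the side view agrees within 4 mm. The lever is near upright with the claw raised at about 1 rad slope. Now the alignment move.

```bash
cat >> h.py <<'E'
import os
if os.path.exists('case.npz'):
    _c=np.load('case.npz'); O=_c['O']; yaw=float(_c['yaw']); X=np.array([np.cos(yaw),np.sin(yaw)]); Y=np.array([-X[1],X[0]])
P=lambda x,y,z:np.array([*(O+X*x+Y*y),.19+z])
def where():
    s=sensors.read_state(); p=s['eef_pos']; q=p[:2]-O; M=R.from_rotvec(s['eef_rot'])
    print('t',round(s['time_s'],2),'case xyz mm',np.round([1e3*(q@X),1e3*(q@Y),1e3*(p[2]-.19)],1),'F',np.round(s['ft_force'],1),'w',round(s['grip_width'],4)); return s,M
E
python3 - <<'E'
from h import *
s,M=where(); print(np.round(M.as_matrix(),3))
for sg in(1,-1):
    y=np.array([*X,0])*sg; x=np.array([0,0,-1.]); G=np.array([x,y,np.cross(x,y)]).T
    print(sg,(M.inv()*R.from_matrix(G)).as_rotvec())
print(M.as_matrix().T@(P(-.03,0,.16)-s['eef_pos']), P(-.03,0,.16))
E
```

```text
t 0.2 case xyz mm [-176.5 -686.3   23.6] F [ 0.1  0.4 -0.3] w 0.0913
[[-0.     0.365 -0.931]
 [ 0.001 -0.931 -0.365]
 [-1.    -0.001 -0.   ]]
1 [-9.68915030e-01 -3.56250228e-04  5.69466465e-04]
-1 [2.17267750e+00 6.72051623e-04 4.20426063e-04]
[-0.13611063 -0.48285602 -0.50938191] [ 0.5534789  -0.01603932  0.35      ]
```

Emit:
carry_out --dp '[[-0.0227, 0, 0], [-0.0227, 0, 0], [-0.0227, 0, 0], [-0.0227, 0, 0], [-0.0227, 0, 0], [-0.0227, 0, 0]]' --rotation '[[-0.1615, 0, 0], [-0.1615, 0, 0], [-0.1615, 0, 0], [-0.1615, 0, 0], [-0.1615, 0, 0], [-0.1615, 0, 0]]' --hand '[-1, -1, -1, -1, -1, -1]'

```text
time_s: 0.95
eef_pos: [0.2556, -0.6515, 0.3507]
eef_rot: [1.371, 1.096, -1.371]
ft_force: [0.4, 0.3, -0.2]
grip_width: 0.0342
```

Emit:
carry_out --dp '[[0, 0.0117, -0.057], [0, 0.0117, -0.057], [0, 0.0117, -0.057], [0, 0.0117, -0.057], [0, 0.0117, -0.057], [0, 0.0117, -0.057], [0, 0.0117, -0.057], [0, 0.0117, -0.057], [0, 0.0117, -0.057], [0, 0.0117, -0.057], [0, 0.0117, -0.057], [0, 0.0117, -0.057]]' --rotation '[[0, 0, 0], [0, 0, 0], [0, 0, 0], [0, 0, 0], [0, 0, 0], [0, 0, 0], [0, 0, 0], [0, 0, 0], [0, 0, 0], [0, 0, 0], [0, 0, 0], [0, 0, 0]]' --hand '[-1, -1, -1, -1, -1, -1, -1, -1, -1, -1, -1, -1]'

```text
time_s: 2.45
eef_pos: [0.5474, -0.0152, 0.3503]
eef_rot: [1.375, 1.092, -1.375]
ft_force: [1.2, -1.5, 1.2]
grip_width: 0.0006
```

```bash
python3 - <<'E'
from h import *
s,M=where(); print(np.round(M.as_matrix(),3))
y=np.array([*X,0]); x=np.array([0,0,-1.]); G=np.array([x,y,np.cross(x,y)]).T
print((M.inv()*R.from_matrix(G)).as_rotvec())
E
```

```text
t 2.45 case xyz mm [-36.1  -0.5 160.3] F [ 1.2 -1.5  1.2] w 0.0006
[[ 0.     0.974 -0.226]
 [-0.    -0.226 -0.974]
 [-1.     0.    -0.   ]]
[ 2.60591649e-04 -1.76339296e-05 -3.69485347e-04]
```

Emit:
carry_out --dp '[[0.0385, 0, 0], [0.0385, 0, 0], [0.0385, 0, 0], [0, 0.008, 0], [0, 0.008, 0], [0, 0.007, 0], [0, 0.007, 0], [0, 0.006, 0], [0, 0.006, 0], [0, 0.006, 0], [0, 0.006, 0], [0, 0, 0]]' --rotation '[[0, 0, 0], [0, 0, 0], [0, 0, 0], [0, 0, 0], [0, 0, 0], [0, 0, 0], [0, 0, 0], [0, 0, 0], [0, 0, 0], [0, 0, 0], [0, 0, 0], [0, 0, 0]]' --hand '[-1, -1, -1, -1, -1, -1, -1, -1, -1, -1, -1, -1]'

```text
time_s: 3.95
eef_pos: [0.6, -0.0294, 0.2346]
eef_rot: [1.375, 1.092, -1.375]
ft_force: [-1.0, -0.1, -0.2]
grip_width: 0.0001
```

```bash
python3 - <<'E'
from h import *
where(); d=cam('side'); cv2.imwrite('pics/s1.png',cv2.resize(d['pixels'][100:220,270:410],None,fx=5,fy=5,interpolation=3))
E
```

```text
t 3.95 case xyz mm [18.4 -2.5 44.6] F [-1.  -0.1 -0.2] w 0.0001
```

View pics/s1.png

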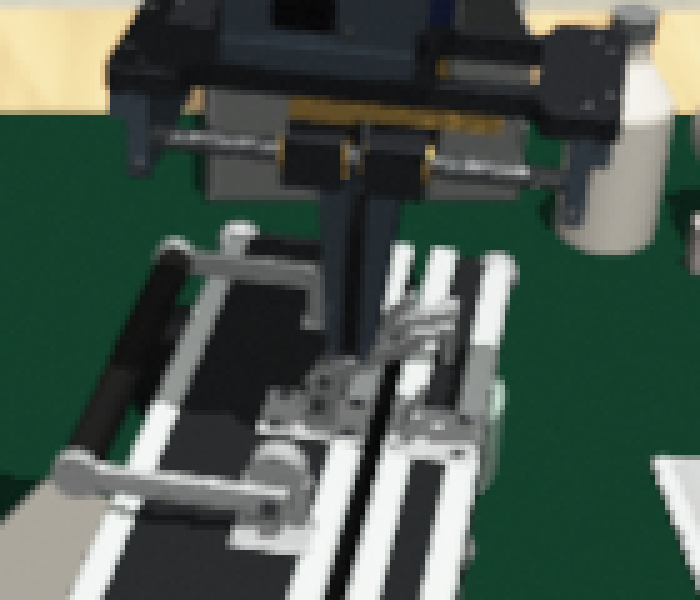

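The lever is now leaning over the lid, with the claw about 0.3 rad above level and its end near crop (455,315). I'll push on to the end stop.

Emit:
carry_out --dp '[[0, 0.003, 0], [0, 0.003, 0], [0, 0.002, 0], [0, 0, 0]]' --rotation '[[0, 0, 0], [0, 0, 0], [0, 0, 0], [0, 0, 0]]' --hand '[-1, -1, -1, -1]'

```text
time_s: 4.5
eef_pos: [0.6075, -0.0312, 0.2346]
eef_rot: [1.375, 1.092, -1.375]
ft_force: [-0.4, 0.3, -0.2]
grip_width: 0.0005
```

Emit:
carry_out --dp '[[0, 0.003, 0], [0, 0.003, 0], [0, 0, 0]]' --rotation '[[0, 0, 0], [0, 0, 0], [0, 0, 0]]' --hand '[-1, -1, -1]'

```text
time_s: 4.88
eef_pos: [0.6135, -0.0326, 0.2347]
eef_rot: [1.375, 1.092, -1.375]
ft_force: [-0.7, 0.2, 0.4]
grip_width: 0.0003
```

```bash
python3 - <<'E'
from h import *
where(); d=cam('side'); cv2.imwrite('pics/s2.png',cv2.resize(d['pixels'][140:200,310:380],None,fx=10,fy=10,interpolation=3))
E
```

```text
t 4.88 case xyz mm [32.2 -2.5 44.7] F [-0.7  0.2  0.4] w 0.0003
```

View pics/s2.png

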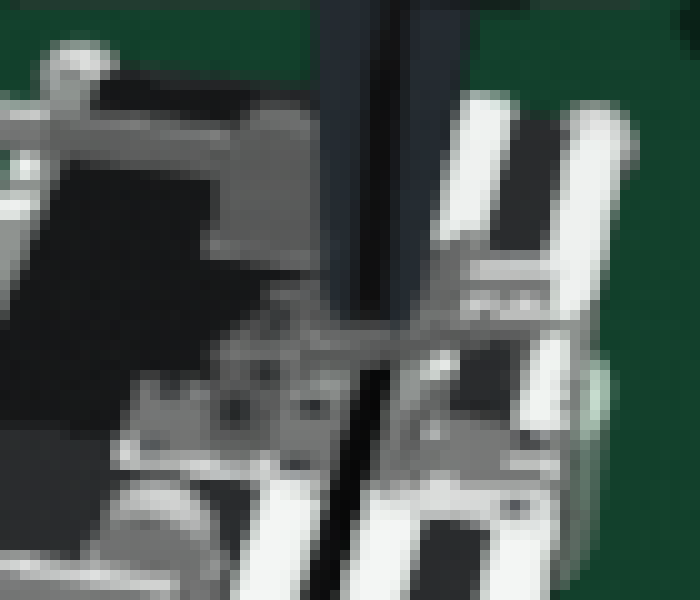

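```bash
cat >> h.py <<'E'
def lev(th,r=56,n=5,y=0):
    return P((5+r*-np.cos(th)+n*np.sin(th))/1e3,y/1e3,(14+r*np.sin(th)+n*np.cos(th))/1e3)
def pin(th): a=np.pi+.319-th; return np.array([5+14*np.cos(a),14+14*np.sin(a)])
def clw(th,sl,r=56,n=0,y=0):
    p=pin(th)+r*np.array([np.cos(sl),np.sin(sl)])+n*np.array([-np.sin(sl),np.cos(sl)]); return P(p[0]/1e3,y/1e3,p[1]/1e3)
E
python3 - <<'E'
from h import *
d=cam('side'); f=lambda q:np.round((proj(d,q)[0]-[310,140])*10).astype(int)
for th in(1.9,2.2,2.4):
    print(th,'tip',[f(lev(th,56,5,y)) for y in(-11,11)],'under',[f(lev(th,56,2,y)) for y in(-11,11)],'pin',f(clw(th,0,0)))
    for sl in(-.2,0,.2,.4): print('  claw',sl,[f(clw(th,sl,56,0,y)) for y in(-13,13)])
print('fing',f(P(.0322,-.0025,.0447)),'keep',[f(P(.046,y,.016)) for y in(-.011,.011)])
E
```

```text
1.9 tip [array([357, 213]), array([373, 155])] under [array([343, 206]), array([359, 149])] pin [242 330]
  claw -0.2 [array([503, 447]), array([517, 375])]
  claw 0 [array([514, 401]), array([528, 330])]
  claw 0.2 [array([513, 353]), array([527, 282])]
  claw 0.4 [array([500, 305]), array([515, 235])]
2.2 tip [array([428, 261]), array([442, 203])] under [array([416, 252]), array([430, 194])] pin [262 336]
  claw -0.2 [array([524, 453]), array([537, 380])]
  claw 0 [array([535, 407]), array([548, 335])]
  claw 0.2 [array([534, 359]), array([547, 288])]
  claw 0.4 [array([522, 310]), array([535, 240])]
2.4 tip [array([464, 302]), array([477, 243])] under [array([455, 291]), array([468, 232])] pin [274 342]
  claw -0.2 [array([537, 459]), array([550, 386])]
  claw 0 [array([547, 413]), array([560, 341])]
  claw 0.2 [array([547, 365]), array([560, 294])]
  claw 0.4 [array([534, 317]), array([548, 246])]
fing [379 283] keep [array([434, 436]), array([447, 375])]
```

Emit:
carry_out --dp '[[0, 0.002, 0], [0, 0, 0], [-0.02, -0.004, 0], [-0.025, 0, 0], [0, 0.018, -0.002], [0, 0.017, 0], [0.02, 0, 0], [0.02, 0, 0], [0, 0, 0]]' --rotation '[[0, 0, 0], [0, 0, 0], [0, 0, 0], [0, 0, 0], [0, 0, 0], [0, 0, 0], [0, 0, 0], [0, 0, 0], [0, 0, 0]]' --hand '[-1, -1, -1, -1, -1, -1, -1, -1, -1]'

```text
time_s: 6.1
eef_pos: [0.644, -0.0378, 0.2364]
eef_rot: [1.373, 1.096, -1.379]
ft_force: [-0.7, -0.6, 0.1]
grip_width: 0.0001
```

```bash
python3 - <<'E'
from h import *
where()
E
```

```text
t 6.1 case xyz mm [63.1 -0.7 46.4] F [-0.7 -0.6  0.1] w 0.0001
```

Emit:
carry_out --dp '[[0.008, 0, 0], [0.008, 0, 0], [0.006, 0, 0], [0.004, 0, 0], [0.003, 0, 0], [0, 0, 0]]' --rotation '[[0, 0, 0], [0, 0, 0], [0, 0, 0], [0, 0, 0], [0, 0, 0], [0, 0, 0]]' --hand '[-1, -1, -1, -1, -1, -1]'

```text
time_s: 6.85
eef_pos: [0.6458, -0.038, 0.2105]
eef_rot: [1.375, 1.093, -1.375]
ft_force: [-0.4, -0.3, 0.6]
grip_width: 0.0004
```

```bash
python3 - <<'E'
from h import *
where()
E
```

```text
t 6.85 case xyz mm [64.8 -0.5 20.5] F [-0.4 -0.3  0.6] w 0.0004
```

Emit:
carry_out --dp '[[0.002, 0, 0], [0.002, 0, 0], [0, 0, 0]]' --rotation '[[0, 0, 0], [0, 0, 0], [0, 0, 0]]' --hand '[-1, -1, -1]'

```text
time_s: 7.22
eef_pos: [0.6457, -0.038, 0.2065]
eef_rot: [1.375, 1.093, -1.375]
ft_force: [-0.3, 0.5, -0.6]
grip_width: 0.0003
```

Emit:
carry_out --dp '[[0.002, 0, 0], [0, 0, 0]]' --rotation '[[0, 0, 0], [0, 0, 0]]' --hand '[-1, -1]'

```text
time_s: 7.48
eef_pos: [0.6461, -0.038, 0.205]
eef_rot: [1.375, 1.092, -1.375]
ft_force: [-1.7, -0.5, 3.3]
grip_width: 0.0005
```

Emit:
carry_out --dp '[[0.001, 0, 0], [0, 0, 0], [-0.006, 0, 0], [0, 0.01, 0], [0, 0.008, 0], [0, 0, 0], [0.008, 0, 0], [0.006, 0, 0], [0, 0, 0]]' --rotation '[[0, 0, 0], [0, 0, 0], [0, 0, 0], [0, 0, 0], [0, 0, 0], [0, 0, 0], [0, 0, 0], [0, 0, 0], [0, 0, 0]]' --hand '[-1, -1, -1, -1, -1, -1, -1, -1, -1]'

```text
time_s: 8.6
eef_pos: [0.6628, -0.042, 0.1948]
eef_rot: [1.374, 1.094, -1.376]
ft_force: [1.0, 0.1, 0.6]
grip_width: 0.0004
```

```bash
python3 - <<'E'
from h import *
where(); d=cam('side'); cv2.imwrite('pics/s3.png',cv2.resize(d['pixels'][140:200,310:380],None,fx=10,fy=10,interpolation=3))
E
```

```text
t 8.6 case xyz mm [82.4 -0.6  4.8] F [1.  0.1 0.6] w 0.0004
```

View pics/s3.png

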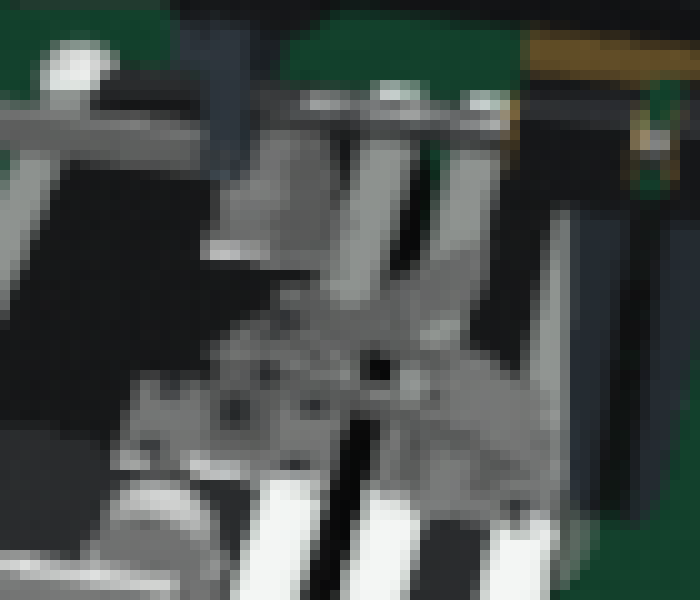

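Claw is down over the keeper, outer end near crop (545,460), and the finger is clear beyond it. Pushing it back now.

Emit:
carry_out --dp '[[0, -0.004, 0], [0, -0.004, 0], [0, -0.003, 0], [0, -0.002, 0], [0, -0.002, 0], [0, 0, 0]]' --rotation '[[0, 0, 0], [0, 0, 0], [0, 0, 0], [0, 0, 0], [0, 0, 0], [0, 0, 0]]' --hand '[-1, -1, -1, -1, -1, -1]'

```text
time_s: 9.4
eef_pos: [0.6493, -0.0388, 0.1963]
eef_rot: [1.376, 1.091, -1.373]
ft_force: [4.7, -1.0, 0.4]
grip_width: 0.0006
```

Emit:
carry_out --dp '[[0, -0.002, 0], [0, -0.002, 0], [0, 0, 0]]' --rotation '[[0, 0, 0], [0, 0, 0], [0, 0, 0]]' --hand '[-1, -1, -1]'

```text
time_s: 9.78
eef_pos: [0.6471, -0.0382, 0.1974]
eef_rot: [1.378, 1.088, -1.371]
ft_force: [11.1, -2.9, 4.1]
grip_width: 0.0006
```

Emit:
carry_out --dp '[[0, -0.002, 0], [0, 0, 0]]' --rotation '[[0, 0, 0], [0, 0, 0]]' --hand '[-1, -1]'

```text
time_s: 10.02
eef_pos: [0.6462, -0.0379, 0.1979]
eef_rot: [1.379, 1.086, -1.369]
ft_force: [16.5, -4.3, 2.0]
grip_width: 0.0006
```

```bash
python3 - <<'E'
from h import *
where(); d=cam('side'); cv2.imwrite('pics/s4.png',cv2.resize(d['pixels'][140:200,310:380],None,fx=10,fy=10,interpolation=3))
f=lambda q:np.round((proj(d,q)[0]-[310,140])*10).astype(int)
for th in(1.6,1.8,2,2.2,2.4): print(th,'tip',[f(lev(th,56,5,y)) for y in(-11,11)])
E
```

```text
t 10.03 case xyz mm [65.3 -0.4  7.9] F [16.5 -4.3  2. ] w 0.0006
1.6 tip [array([275, 183]), array([292, 125])]
1.8 tip [array([331, 200]), array([347, 143])]
2 tip [array([383, 227]), array([398, 169])]
2.2 tip [array([428, 261]), array([442, 203])]
2.4 tip [array([464, 302]), array([477, 243])]
```

View pics/s4.png

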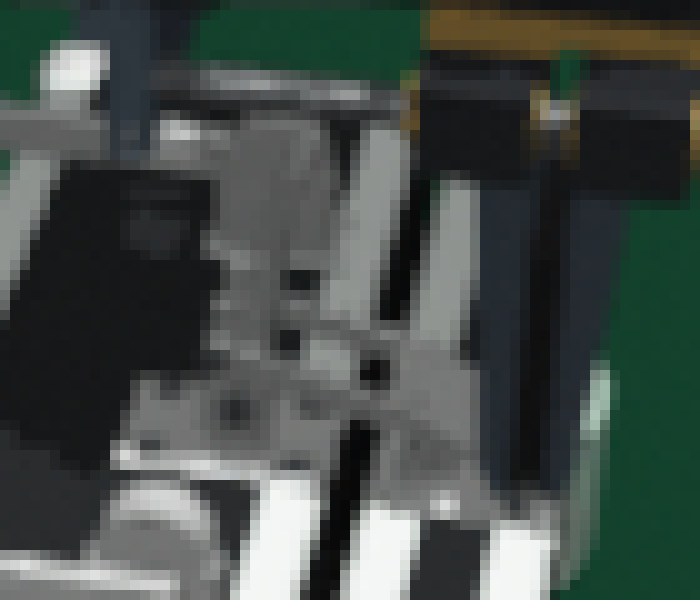

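Lever carried to about 1.6 rad (tip near crop (290,150)), claw hooked and bearing. Retreat, rise, and come at the lever from the lid side.

Emit:
carry_out --dp '[[0, 0.004, 0], [0, 0.006, 0], [-0.027, 0, 0], [-0.028, 0, 0], [0, -0.02, 0], [0, -0.015, 0], [0, -0.005, 0], [0, 0, 0]]' --rotation '[[0, 0, 0], [0, 0, 0], [0, 0, 0], [0, 0, 0], [0, 0, 0], [0, 0, 0], [0, 0, 0], [0, 0, 0]]' --hand '[-1, -1, -1, -1, -1, -1, -1, -1]'

```text
time_s: 11.08
eef_pos: [0.6135, -0.0305, 0.2504]
eef_rot: [1.375, 1.093, -1.375]
ft_force: [1.0, 0.4, 0.8]
grip_width: 0.0002
```

```bash
python3 - <<'E'
from h import *
where()
E
```

```text
t 11.07 case xyz mm [31.7 -0.5 60.4] F [1.  0.4 0.8] w 0.0002
```

Emit:
carry_out --dp '[[0.002, -0.006, 0], [0, -0.004, 0], [0, -0.004, 0], [0, -0.004, 0], [0, -0.003, 0], [0, -0.003, 0]]' --rotation '[[0, 0, 0], [0, 0, 0], [0, 0, 0], [0, 0, 0], [0, 0, 0], [0, 0, 0]]' --hand '[-1, -1, -1, -1, -1, -1]'

```text
time_s: 11.82
eef_pos: [0.5907, -0.0252, 0.2488]
eef_rot: [1.376, 1.091, -1.374]
ft_force: [6.1, -1.3, -3.7]
grip_width: 0.0006
```

```bash
python3 - <<'E'
from h import *
where()
E
```

```text
t 11.82 case xyz mm [ 8.4 -0.5 58.8] F [ 6.1 -1.3 -3.7] w 0.0006
```

Emit:
carry_out --dp '[[0.0005, -0.004, 0], [0.001, -0.004, 0], [0.0015, -0.004, 0], [0.002, -0.004, 0], [0.0025, -0.004, 0], [0.003, -0.0037, 0], [0.003, -0.0035, 0], [0, 0, 0]]' --rotation '[[0, 0, 0], [0, 0, 0], [0, 0, 0], [0, 0, 0], [0, 0, 0], [0, 0, 0], [0, 0, 0], [0, 0, 0]]' --hand '[-1, -1, -1, -1, -1, -1, -1, -1]'

```text
time_s: 12.82
eef_pos: [0.563, -0.0188, 0.2345]
eef_rot: [1.374, 1.094, -1.376]
ft_force: [-0.2, -0.4, 0.6]
grip_width: 0.0004
```

```bash
python3 - <<'E'
from h import *
where()
E
```

```text
t 12.82 case xyz mm [-20.1  -0.6  44.5] F [-0.2 -0.4  0.6] w 0.0004
```

```bash
python3 - <<'E'
from h import *
d=cam('side'); cv2.imwrite('pics/s5.png',cv2.resize(d['pixels'][140:200,310:380],None,fx=10,fy=10,interpolation=3))
f=lambda q:np.round((proj(d,q)[0]-[310,140])*10).astype(int)
for th in(0,.3,.5,.7,1): print(th,'tip',[f(lev(th,56,5,y)) for y in(-11,11)])
E
```

```text
0 tip [array([-44, 363]), array([-20, 305])]
0.3 tip [array([-25, 297]), array([ -1, 240])]
0.5 tip [array([  1, 258]), array([ 25, 201])]
0.7 tip [array([ 37, 225]), array([ 60, 168])]
1 tip [array([106, 190]), array([128, 133])]
```

View pics/s5.png

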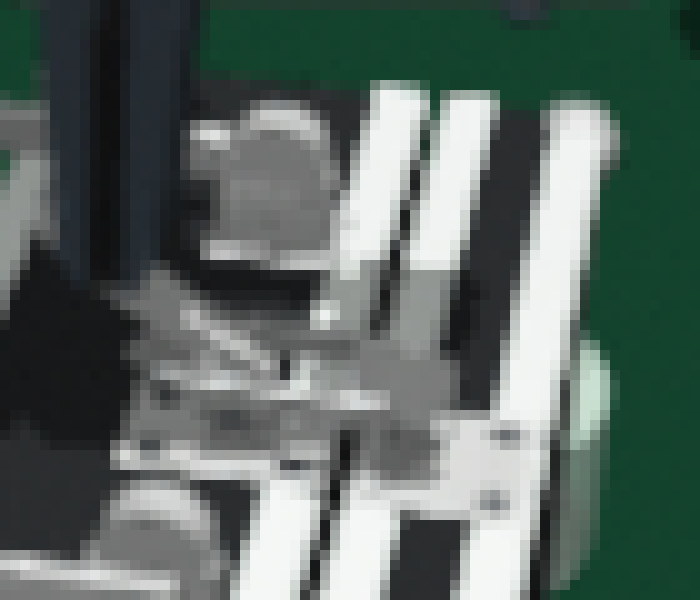

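The lid gap has narrowed, the claw is hooked at crop (400,380), and the lever is at about 0.6 rad. Continuing down to flat.

Emit:
carry_out --dp '[[0.003, -0.003, 0], [0.004, -0.003, 0], [0.004, -0.0025, 0], [0.004, -0.002, 0], [0.004, -0.002, 0], [0.004, -0.001, 0], [0.003, 0, 0], [0.001, 0, 0], [0, 0, 0]]' --rotation '[[0, 0, 0], [0, 0, 0], [0, 0, 0], [0, 0, 0], [0, 0, 0], [0, 0, 0], [0, 0, 0], [0, 0, 0], [0, 0, 0]]' --hand '[-1, -1, -1, -1, -1, -1, -1, -1, -1]'

```text
time_s: 14.0
eef_pos: [0.5509, -0.0159, 0.2094]
eef_rot: [1.375, 1.093, -1.375]
ft_force: [-9.4, 0.9, 18.6]
grip_width: 0.0006
```

```bash
python3 - <<'E'
from h import *
where()
E
```

```text
t 14.0 case xyz mm [-32.6  -0.4  19.4] F [-9.4  0.9 18.6] w 0.0006
```

Emit:
carry_out --dp '[[-0.004, 0, 0], [-0.028, 0, 0], [-0.03, 0, 0], [0, -0.014, 0.012], [0, -0.014, 0.012], [0, -0.0145, 0.012], [0, 0, 0], [0, 0, 0]]' --rotation '[[0, 0, 0], [0, 0, 0], [0, 0, 0], [0, 0, 0], [0, 0, 0], [0, 0, 0], [0, 0, 0], [0, 0, 0]]' --hand '[-1, -1, 0, 0, 0, 0, 0, 0]' --squeeze 15

```text
time_s: 15.0
eef_pos: [0.5012, -0.0415, 0.2701]
eef_rot: [1.376, 1.092, -1.375]
ft_force: [0.7, 0.9, 0.8]
grip_width: 0.0455
```

```bash
python3 - <<'E'
from h import *
where()
d=cam('side'); a=cv2.resize(d['pixels'][140:200,280:380],None,fx=7,fy=7,interpolation=3)
t=cam('top'); b=cv2.resize(t['pixels'][160:220,300:400],None,fx=7,fy=7,interpolation=3)[:170]
cv2.imwrite('pics/s6.png',np.vstack([a,b]))
f=lambda q:np.round((proj(d,q)[0]-[280,140])*7).astype(int)
for th in(0,.1,.3): print(th,'tip',[f(lev(th,56,5,y)) for y in(-11,11)])
print('grip at y-36',f(P(-.075,-.036,.018)))
E
```

```text
t 15.0 case xyz mm [-75.2 -36.6  80.1] F [0.7 0.9 0.8] w 0.0455
0 tip [array([179, 254]), array([196, 213])]
0.1 tip [array([182, 238]), array([198, 198])]
0.3 tip [array([192, 208]), array([209, 168])]
grip at y-36 [ 76 295]
```

View pics/s6.png

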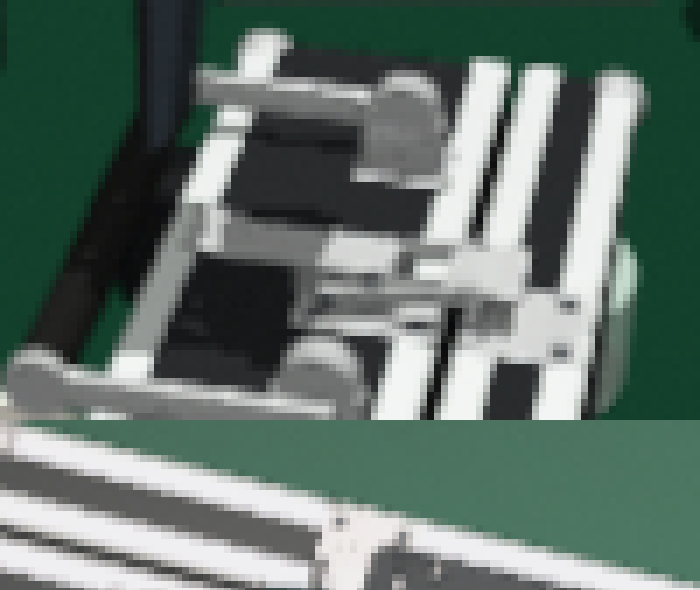

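Lever lies flat (tip at crop (200,230), predicted (179–196, 213–254)), claw hooked and lid gap small. Grip bar is where expected; descend and pinch.

Emit:
carry_out --dp '[[0.025, 0, 0], [0.025, 0, 0], [0.015, 0, 0], [0.01, 0, 0], [0, 0, 0], [0, 0, 0], [0, 0, 0], [0, 0, 0]]' --rotation '[[0, 0, 0], [0, 0, 0], [0, 0, 0], [0, 0, 0], [0, 0, 0], [0, 0, 0], [0, 0, 0], [0, 0, 0]]' --hand '[0, 0, 0, 0, 0, -1, -1, -1]' --squeeze 15

```text
time_s: 16.1
eef_pos: [0.5013, -0.0414, 0.1955]
eef_rot: [1.375, 1.092, -1.375]
ft_force: [0.3, -0.3, -0.3]
grip_width: 0.0185
```

```bash
python3 - <<'E'
from h import *
where()
# arc waypoints for grip, relative TCP offset fixed
a=np.array([0,.2,.4,.6,.8,1,1.2,1.4,1.571]); p=np.c_[-75*np.cos(a),75*np.sin(a)]; print(np.round(np.diff(p,axis=0),1).tolist())
E
```

```text
t 16.1 case xyz mm [-75.1 -36.5   5.5] F [ 0.3 -0.3 -0.3] w 0.0185
[[1.5, 14.9], [4.4, 14.3], [7.2, 13.1], [9.6, 11.5], [11.7, 9.3], [13.3, 6.8], [14.4, 4.0], [12.8, 1.1]]
```

Emit:
carry_out --dp '[[0, 0, 0], [0, 0, 0], [-0.0075, 0.0004, 0], [-0.0075, 0.0011, 0], [-0.0073, 0.0018, 0], [-0.007, 0.0026, 0], [-0.0067, 0.0033, 0], [-0.0064, 0.0039, 0], [-0.006, 0.0045, 0], [-0.0055, 0.0051, 0]]' --rotation '[[0, 0, 0], [0, 0, 0], [0, 0, 0], [0, 0, 0], [0, 0, 0], [0, 0, 0], [0, 0, 0], [0, 0, 0], [0, 0, 0], [0, 0, 0]]' --hand '[-1, -1, -1, -1, -1, -1, -1, -1, -1, -1]' --squeeze 20

```text
time_s: 17.35
eef_pos: [0.5247, -0.0469, 0.2484]
eef_rot: [1.377, 1.09, -1.373]
ft_force: [20.0, -4.8, -25.3]
grip_width: 0.0151
```

```bash
python3 - <<'E'
from h import *
where()
E
```

```text
t 17.35 case xyz mm [-51.  -36.6  58.4] F [ 20.   -4.8 -25.3] w 0.0151
```

Emit:
carry_out --dp '[[-0.003, 0.0071, 0], [-0.0043, 0.0061, 0], [0, 0, 0]]' --rotation '[[0, 0, 0], [0, 0, 0], [0, 0, 0]]' --hand '[-1, -1, -1]'

```text
time_s: 17.73
eef_pos: [0.5354, -0.0495, 0.2567]
eef_rot: [1.374, 1.094, -1.377]
ft_force: [-9.5, -0.5, 9.1]
grip_width: 0.0157
```

```bash
python3 - <<'E'
from h import *
where()
E
```

```text
t 17.73 case xyz mm [-40.1 -36.7  66.7] F [-9.5 -0.5  9.1] w 0.0157
```

Emit:
carry_out --dp '[[-0.0042, 0.0063, 0], [-0.0031, 0.0068, 0], [-0.0023, 0.007, 0], [-0.0017, 0.0073, 0], [-0.0008, 0.0064, 0], [-0.0002, 0.0064, 0], [0, 0.002, 0], [0, 0, 0]]' --rotation '[[0, 0, 0], [0, 0, 0], [0, 0, 0], [0, 0, 0], [0, 0, 0], [0, 0, 0], [0, 0, 0], [0, 0, 0]]' --hand '[-1, -1, -1, -1, -1, -1, -1, -1]'

```text
time_s: 18.73
eef_pos: [0.5754, -0.0588, 0.2686]
eef_rot: [1.373, 1.097, -1.379]
ft_force: [-21.2, 0.7, 14.9]
grip_width: 0.0151
```

```bash
python3 - <<'E'
from h import *
where()
E
```

```text
t 18.73 case xyz mm [  1.  -36.7  78.6] F [-21.2   0.7  14.9] w 0.0151
```

Emit:
carry_out --dp '[[-0.001, -0.001, 0], [0, 0, 0], [0, 0, 0], [0, 0, 0], [0, 0, 0], [-0.03, 0, 0], [-0.04, 0, 0], [-0.04, -0.03, 0], [0, -0.05, 0.03], [0, -0.05, 0.03], [0, -0.03, 0.03], [0, 0, 0]]' --rotation '[[0, 0, 0], [0, 0, 0], [0, 0, 0], [0, 0, 0], [0, 0, 0], [0, 0, 0], [0, 0, 0], [0, 0, 0], [0, 0, 0], [0, 0, 0], [0, 0, 0], [0, 0, 0]]' --hand '[-1, 0, 0, 0, 0, 0, 0, 0, 0, 0, 0, 0]'

```text
time_s: 20.23
eef_pos: [0.3986, -0.1111, 0.3801]
eef_rot: [1.377, 1.09, -1.376]
ft_force: [0.6, 0.9, 0.6]
grip_width: 0.0456
```

```bash
python3 - <<'E'
from h import *
where()
d=cam('side'); a=cv2.resize(d['pixels'][110:200,280:380],None,fx=6,fy=6,interpolation=3)
cv2.imwrite('pics/s7.png',a)
f=lambda q:np.round((proj(d,q)[0]-[280,110])*6).astype(int)
print('grip seated',[f(P(0,y,.093)) for y in(-.08,0,.08)]); print('grip 1.37',[f(P(-.015,y,.0915)) for y in(-.08,0,.08)])
E
```

```text
t 20.23 case xyz mm [-159.4 -127.6  190.1] F [0.6 0.9 0.6] w 0.0456
grip seated [array([271, 337]), array([317, 205]), array([356,  94])]
grip 1.37 [array([220, 335]), array([271, 204]), array([313,  94])]
```

View pics/s7.png

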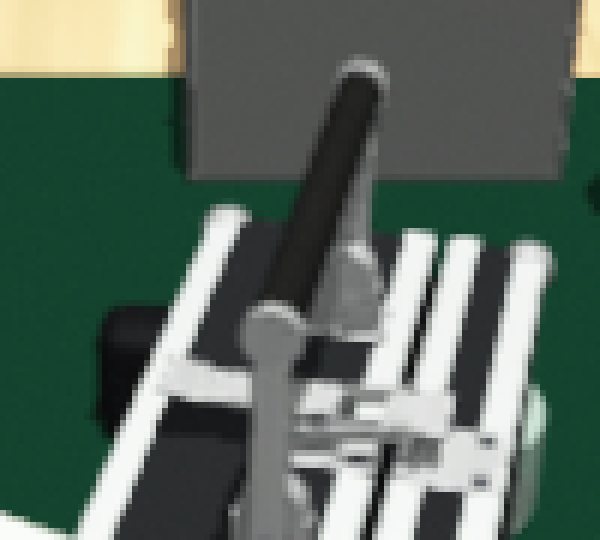

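The handle is upright (ends at (272,330) and (360,80), matching the seated prediction). Lever is flat, claw hooked, lid in, and the arm is clear.

```bash
python3 -c "
from h import *
print(ctrl.job_done())"
```

```text
the job is handed in; nothing more can be done
None
```

The case is latched, the carry handle is up, and I handed the job in at about 20 s of the 61 s allowed. The interface reports no verdict, so what follows rests on camera images and force readings.

- **What I did:** I tipped the lever to the lid and pressed the claw down behind the keeper. I pushed its end back until it bore (about 16 N), then swung the lever over centre and pressed it flat. Then I pinched the grip off-centre and swung the handle up against its stop (about 21 N).
- **Lever, claw and lid:** The finger stopped 19.4 mm above the top face when pressing the lever, against about 19 mm expected for shut. The last image shows the claw over the keeper and the lid gap narrowed. I did not measure the nose depth or the lid angle directly.
- **Handle:** The grip ends match the positions projected for the seated handle to within about 2–3 pixels, clearly apart from the 1.37 rad position. It stayed there after I let go.
- **Robot and surroundings:** The arm is clear, with wrist force near zero. It never went near the tools and rolls, but I took no final picture of them.
- **Disagreement:** The handle's arc was about 2 mm off my estimate. That put about 32 N on the wrist until I corrected it, well under the 120 N limit.

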